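# Push the block up to the stop and release the inspection camera

### The job

Get the steel bench block photographed: slide it along the bench, flat, into the V-shaped stop in front of the camera until it is against both arms of the stop. Then half-press the key on the release pad, down to its first stop and no further, and keep it there for a good second; after that press the key fully home, where it latches, and let go. Leave the block of pitch, the abrasive stick and the oil can where they are.

Things in the scene. Friction and masses are not known exactly. Their poses are not given: they have to be found in the camera images.
- block: round steel bench block, a disc 64 mm in diameter and 22 mm high with small holes in its top, 0.4 to 0.8 kg, loose, lying flat on the bench on the open side of the V stop, its centre 75 to 105 mm short of the seat. Origin: centre of its underside; z is up; its yaw means nothing.
- station: fixed camera station: aluminium V stop on the bench, open toward -x; behind it a foot, a column 158 mm high and a grey camera. Origin: on the bench, centre of the block's underside when it is fully in the V. x (level) points to the V's apex and the camera: push the block along +x, over bare bench; z up. The camera and its foot begin 50 mm ahead (+x) of the origin.
- seat (a point): point at the station's origin: centre of the block's underside when it is fully in the V. The V's two arms are 16 mm high, 12 mm thick, at 45 degrees to the station's x; their inner faces touch the block 23 mm ahead of and 23 mm to either side of this point, and end 11 mm ahead, 35 mm to either side.
- pad: fixed black release pad on the bench, 92 x 114 x 40 mm (x, y, z), with one grey key in its top. Origin: centre of its underside, z up, x and y along its sides. (The lathe at the left of the work has a black lever that stands 0.27 m above the bench: pass over or round it.)
- key_top (a point): centre of the top of the grey two-stage key (44 x 66 mm in the pad's x, y), 60 mm above the bench at the start; moves with the key. Pressed straight down: 8 mm on a light spring (1 N rising to 4 N), then a distinct wall, the first stop: going on takes 12 N. The second stage is 6 mm more at about 12 N, to a hard stop, the key then 6 mm proud of the pad.
- key_half (a joint): travel of the key's sprung first stage, m: 0 up, 0.008 at the first stop; springs back to 0 when let go.
- key_full (a joint): travel of the key's second stage, m: 0 untouched, 0.006 fully home. It latches: it stays where it has been pressed to and never comes up again, so after a full press the key, let go, rises only by the first stage's 8 mm.
- stone: bystander: reddish-brown abrasive stick 12 x 67 x 12 mm, lying loose before the pad. Origin: centre of its underside; y along its length.
- oiler: bystander: red oil can, 68 mm in diameter, 118 mm high with its spout, standing loose behind the pad. Origin: centre of its underside.
- wax: bystander: dark brown block of pitch 30 x 48 x 22 mm, lying loose before the pad. Origin: centre of its underside; y along its length.
Not all that is in view belongs to the job. Leave any red look-alike of the block alone.

How it is judged:
By the outcome, as a careful person would: the job done as asked, in the order asked, and still so for the second after the job is handed in, with the robot touching nothing.
It also fails if it takes over 58 s, if anything falls off the work surface, if the arm or the gripper's body presses on something with over 40 N, if the wrist force passes 120 N, or if a joint passes its speed limit or range.

### The arm

A 7-joint arm with a two-finger parallel gripper is mounted at the origin on a cart in front of the work surface, level with it; the furniture and walls round the work are solid. World frame = base frame: x ahead of the robot, y to its left, z up, the work surface at z = 0. Lengths are in m, angles in rad, forces in N, time in s.
With the tool pointing down it reaches from about 0.4 to 0.85 m from the base axis. Payload 10.4 kg.
Tool frame: the origin (TCP) lies on the front face of the gripper's body, between the roots of the fingers; the fingertips stand 70 mm ahead of it and the grasp point (between the pads) lies 51 mm ahead of it (grasp_offset is the distance from the TCP to the grasp point, in m); z points along the fingers, y is the direction in which the jaws open and shut (so a half turn about z gives the same grasp; the last joint's range is limited). The gripper opens to 87 mm and grips with 3 to 60 N. Pads are 19 mm wide; open, the fingers measure 117 mm over their backs; the gripper's body (75 mm by 190 mm) begins 51 mm behind the grasp point.
Start: joints at [1.194, 0.332, -0.065, 1.46, 0.022, 1.35, -0.088], TCP at [0.217, -0.586, 0.292] pointing down, gripper open.
Joint ranges: [-2.6, 2.6], [-0.5, 2.12], [-1.47, 1.34], [0.16, 2.42], [-1.27, 4.41], [0.06, 2.06], [-2.6, 2.6]. Speed limits (rad/s): [2.22, 2.22, 2.79, 2.79, 3.14, 3.14, 3.14].

### API

Orientations are given as a unit quaternion [x, y, z, w].
In Python, from bench import * gives the robot as it stands. The module is installed in compiled form; this text tells all that it offers.
- The arm moves only by the tool arm_command, never from a script. Its argument "commands" is a list of rows, each a list of 3 entries, a list of its own where there are three numbers: the opening in per cent of the stroke, from 0 (shut) to 100 (fully open), then the shift along the tool's x, y, z in m, then the turn, a rotation vector about the tool's x, y, z in rad. A call has exactly 10 rows; each row is the pose to reach, as a shift and turn from the pose commanded when the call began, along the tool's axes at that moment; what a row does not reach only later rows make up. A row lasts 1/12 s, in which the tool goes at most 41.7 mm and 7.16 degrees, less where a joint would pass 70% of its speed; a pose out of reach is approached as far as the arm can. A call with a gripper value outside its range is refused whole. The fingers move at their own pace and stop on an object; "squeeze" is the grip in N (left out, the last holds). Time passes only in rows, so rows that repeat a pose let the fingers close, or fill a call up. It gives the time, the measured TCP pose, the force and the opening at its end, in the units of the state.
- read_state(): the state, without advancing time (a new reading comes with each control period).
- camera(name): name is "side" or "top"; returns a dict with "pixels" (400x640x3 uint8, red, green, blue), "fx", "fy", "cx", "cy" (pixels), "dist_coeffs" ([k1, k2, p1, p2, k3] as OpenCV has them; the pictures are not rectified), "rvec" (rotation vector, rad) and "tvec" (3), from world to camera coordinates, as OpenCV has them. Camera axes: x right, y down, z forward; pixel columns grow to the right and rows downward; lengths in m; the calibration is good to about 2 mm. A picture is of the moment at which its call begins. There is no depth.
- close_job(): hands the job in, once; it reports no verdict.
The state is a dict: "time": time; "joint_positions": joint angles; "joint_vel": joint speeds; "joint_torque": joint torques, N m; "ee_pos": TCP position; "eef_rot": TCP orientation; "ft_force": force on the tool from outside, world axes, zero at the start; "torque": the same for the moment, N m; "width": finger opening in m.
Only numpy, scipy, OpenCV 4.12 (cv2) and the standard library are available. Lean on these libraries where they do the work, as an engineer would, in place of code of your own. Each camera call takes 0.05 s, during which the arm holds its last target.

## Working session

There is one attempt and no reset: what is moved stays moved. The work goes in short steps, Python scripts to look and compute and a tool call to move; the robot and the scene stay as the last step left them, time stands still between calls to the robot, and variables do not carry over. Pictures are saved under pics/ and viewed, and the job is handed in when it is done.

Besides the shell and the picture viewer there is one more tool, called after "Call:" as name([rows], argument=value, ...), one row to a line, values as JSON. arm_command: Moves the arm, as the interface text tells. Its arguments: {"type":"object","properties":{"commands":{"type":"array","items":{"type":"array"}},"squeeze":{"type":"number"}},"required":["commands"]}

```bash
mkdir -p pics; ls; python3 - <<'E'
from bench import *
import cv2, numpy as np, json
for n in ("side","top"):
    c=camera(n); cv2.imwrite(f"pics/{n}0.png",c["pixels"][:,:,::-1])
    R=cv2.Rodrigues(np.array(c["rvec"],float))[0]
    print(n,c["fx"],c["fy"],c["cx"],c["cy"],c["dist_coeffs"],"pos",-R.T@np.array(c["tvec"]).ravel(),"\n",R)
print(read_state())
E
```

```text
pics
side 464.4699762079658 464.4699762079658 329.88317031952414 203.30791515851428 [-0.02688623  0.          0.          0.          0.        ] pos [0.24808272 0.37310737 0.73519964] 
 [[-0.78067285 -0.62490347 -0.00674923]
 [-0.48476804  0.61235103 -0.62452074]
 [ 0.39439808 -0.48427458 -0.78097906]]
top 490.59548185654245 490.59548185654245 324.37960171223926 205.23985407272335 [-0.14372884  0.          0.          0.          0.        ] pos [ 0.41054831 -0.06957534  0.91819541] 
 [[-0.02741184 -0.99956938 -0.01047142]
 [-0.98235583  0.02887552 -0.18477886]
 [ 0.18500166  0.00522153 -0.98272434]]
{'time': 0.1, 'joint_positions': array([ 1.19439447,  0.33279698, -0.06468611,  1.46080915,  0.02163688,
        1.34988089, -0.08849129]), 'joint_vel': array([ 3.37888987e-03, -2.20595442e-03, -1.78029392e-03, -1.28462104e-03,
       -2.06273555e-04, -1.17565391e-03,  3.94897847e-05]), 'joint_torque': array([ 1.35748938e-03, -6.24550009e+01,  2.46192893e-02, -3.90719032e+01,
       -6.16298849e-02,  3.66801862e-02,  1.72064978e-05]), 'ee_pos': array([ 0.21644551, -0.58607532,  0.29156372]), 'eef_rot': array([ 9.84391691e-01,  1.75990454e-01, -1.50503897e-04, -5.79873699e-04]), 'ft_force': array([-0.10299951, -1.13257529, -0.77666906]), 'torque': array([ 0.00456918,  0.00238705, -0.06628948]), 'width': 0.08686474835093337}
```

View pics/side0.png

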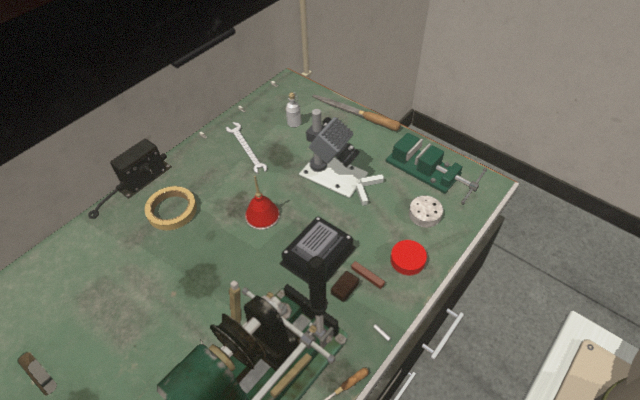

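View pics/top0.png

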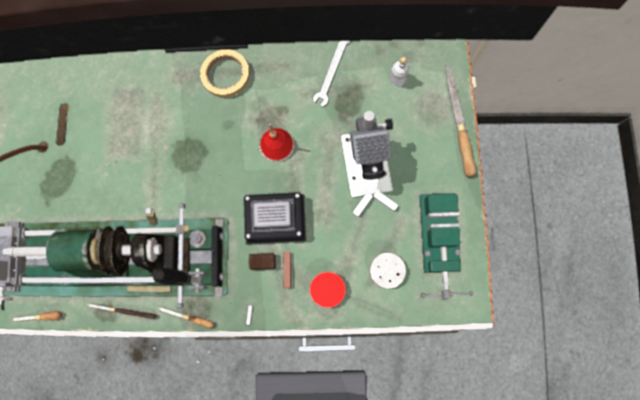

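The side view shows the block at (426,209), the V at (365,188), the pad at (318,248) and the red look-alike at (408,257). In the top view, the block is at (388,271), the V at (375,202), the pad at (274,218), the stick at (288,270), the pitch at (262,261) and the red can at (277,145). Next I'll zoom in and measure.

```bash
cat > h.py <<'E'
import cv2, numpy as np
from bench import *
def cal(c):
    R=cv2.Rodrigues(np.array(c["rvec"],float))[0]; t=np.array(c["tvec"],float).ravel()
    K=np.array([[c["fx"],0,c["cx"]],[0,c["fy"],c["cy"]],[0,0,1]]); return R,t,K,np.array(c["dist_coeffs"],float)
def ray(c,uv):
    R,t,K,d=cal(c); p=cv2.undistortPoints(np.array([[uv]],float),K,d)[0,0]
    return -R.T@t, R.T@np.array([p[0],p[1],1.])
def onz(c,uv,z):
    o,v=ray(c,uv); return o+v*(z-o[2])/v[2]
def proj(c,P):
    R,t,K,d=cal(c); return cv2.projectPoints(np.array(P,float).reshape(-1,1,3),np.array(c["rvec"],float),t,K,d)[0][:,0]
def tri(ca,ua,cb,ub):
    o1,v1=ray(ca,ua);o2,v2=ray(cb,ub)
    s=np.linalg.lstsq(np.c_[v1,-v2],o2-o1,rcond=None)[0]; a=o1+s[0]*v1;b=o2+s[1]*v2
    return (a+b)/2,np.linalg.norm(a-b)
def crop(c,u0,v0,u1,v1,k,name):
    im=c["pixels"][v0:v1,u0:u1,::-1]; im=cv2.resize(im,None,fx=k,fy=k,interpolation=cv2.INTER_CUBIC)
    for u in range((u0//10+1)*10,u1,10): cv2.line(im,((u-u0)*k,0),((u-u0)*k,8 if u%50 else 20),(0,0,255),1); 
    for v in range((v0//10+1)*10,v1,10): cv2.line(im,(0,(v-v0)*k),(8 if v%50 else 20,(v-v0)*k),(0,0,255),1)
    cv2.imwrite(name,im)
E
python3 - <<'E'
from h import *
t=camera("top"); s=camera("side")
crop(t,330,110,430,300,3,"pics/tv.png"); crop(t,225,110,355,310,3,"pics/tp.png")
crop(s,290,100,460,235,4,"pics/sv.png"); crop(s,230,180,440,310,3,"pics/sp.png")
E
```

```text
(no output)
```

View pics/tv.png

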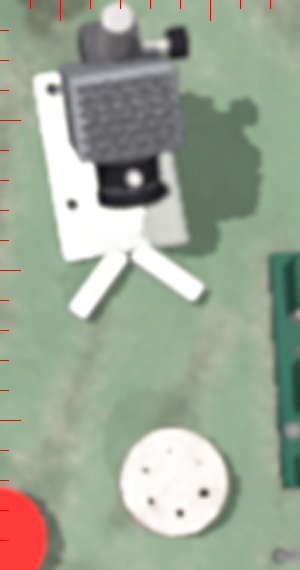

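View pics/tp.png

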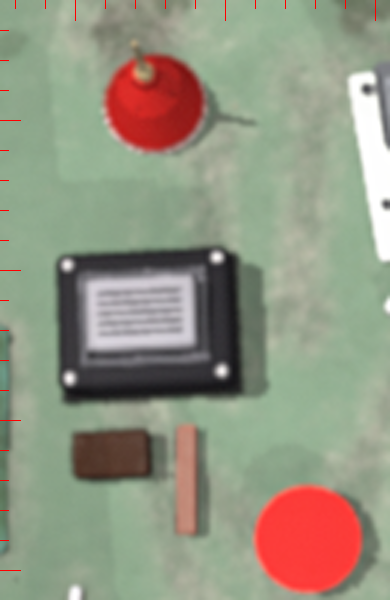

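View pics/sv.png

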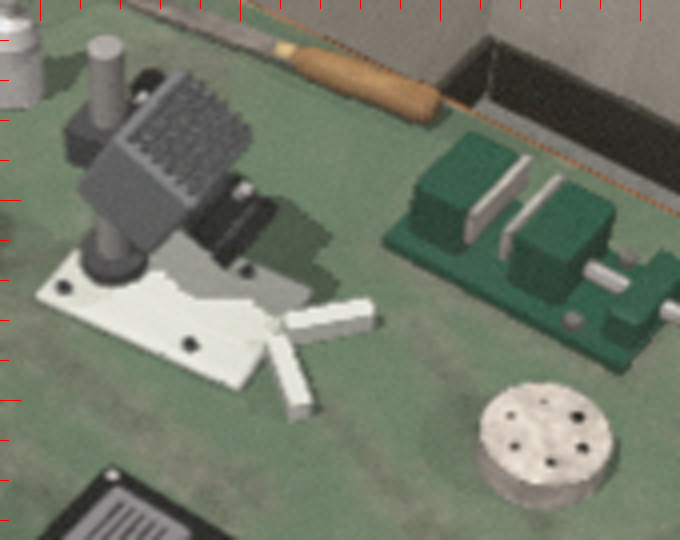

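View pics/sp.png

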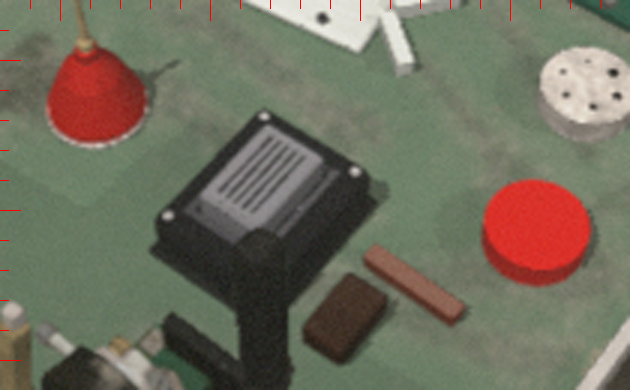

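```bash
cat > m.py <<'E'
from h import *
t=camera("top"); s=camera("side")
def mask(c,box,f):
    u0,v0,u1,v1=box; im=cv2.resize(c["pixels"][v0:v1,u0:u1].astype(np.float32),None,fx=8,fy=8,interpolation=cv2.INTER_LINEAR)
    return f(im).astype(np.uint8)
def big(m):
    cs,_=cv2.findContours(m,cv2.RETR_EXTERNAL,cv2.CHAIN_APPROX_NONE); return max(cs,key=cv2.contourArea)[:,0].astype(float)
def full(p,box): return (p+0.5)/8-0.5+np.array(box[:2])
# white arms
f=lambda im:(im.min(2)>185)
box=(345,185,402,222); m=mask(t,box,f); cv2.imwrite("pics/m1.png",m*255)
box2=(365,250,412,292); m2=mask(t,box2,lambda im:(im[...,0]-im[...,1]>-12)&(im.min(2)>120)); cv2.imwrite("pics/m2.png",m2*255)
c=full(big(m2),box2); e=cv2.fitEllipse(c.astype(np.float32)); print("block top px",e, onz(t,e[0],.022))
w=np.array([onz(t,p,.022) for p in c]); print(cv2.minEnclosingCircle(w[:,:2].astype(np.float32)))
E
python3 m.py
```

```text
block top px ((387.34002685546875, 270.0838317871094), (37.56990051269531, 37.863380432128906), 4.230649471282959) [ 0.45584736 -0.17607323  0.022     ]
((0.4572818875312805, -0.17571571469306946), 0.03636964410543442)
```

View pics/m1.png

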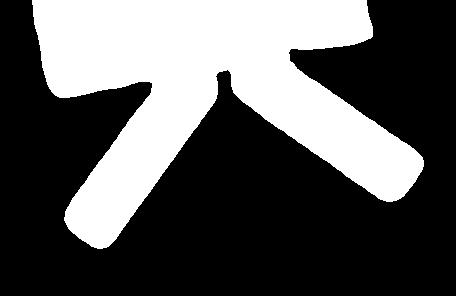

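View pics/m2.png

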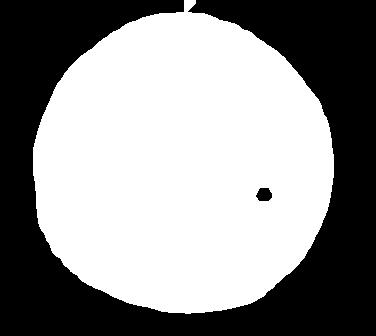

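```bash
cat >> m.py <<'E'
C=big(m)
def seg(a,b,half=4):
    a=np.array(a,float);b=np.array(b,float);d=(b-a)/np.linalg.norm(b-a);n=np.array([-d[1],d[0]])
    r=C-a; k=(np.abs(r@n)<12)&(r@d>0)&(r@d<np.linalg.norm(b-a)); p=full(C[k],box)
    w=np.array([onz(t,q,.016)[:2] for q in p]); l=cv2.fitLine(w.astype(np.float32),cv2.DIST_HUBER,0,.01,.01).ravel(); 
    return l,k.sum()
# left arm (image left = +y): outer, inner ; right arm inner, outer
L={}
for n,a,b in (("Lo",(148,92),(75,200)),("Li",(205,110),(112,232)),("Ri",(250,108),(370,192)),("Ro",(305,72),(408,146))):
    l,k=seg(a,b); ang=np.degrees(np.arctan2(l[1],l[0])); L[n]=l; print(n,l.round(4),k,ang%180)
def mid(a,b):
    d=a[:2]*np.sign(a[0])+b[:2]*np.sign(b[0]); d/=np.linalg.norm(d); return d,(a[2:]+b[2:])/2
dl,pl=mid(L["Lo"],L["Li"]); dr,pr=mid(L["Ri"],L["Ro"])
for nm,a,b in(("L","Lo","Li"),("R","Ro","Ri")):
    d=L[b][:2]; n=np.array([-d[1],d[0]]); print(nm,"thick",abs((L[a][2:]-L[b][2:])@n))
sv=np.linalg.lstsq(np.c_[dl,-dr],pr-pl,rcond=None)[0]; X=pl+sv[0]*dl
print("axis dirs",np.degrees(np.arctan2(dl[1],dl[0])),np.degrees(np.arctan2(dr[1],dr[0])))
# station x direction: bisector
yaw=(np.arctan2(dl[1],dl[0])+np.arctan2(dr[1],dr[0]))/2
print("centreline apex",X,"yaw deg",np.degrees(yaw))
ux=np.array([np.cos(yaw),np.sin(yaw)]); seat=X-ux*(0.032+0.006)*np.sqrt(2); print("seat",seat)
B=np.array(onz(t,e[0],.022)[:2]); r=B-seat; print("block rel station", r@ux, r@np.array([-ux[1],ux[0]]))
E
python3 m.py
```

```text
block top px ((387.3343811035156, 270.1798095703125), (37.56311798095703, 37.657894134521484), 88.7679214477539) [ 0.45567354 -0.17605487  0.022     ]
((0.4555918276309967, -0.1755358725786209), 0.03539182245731354)
Lo [ 0.7897 -0.6135  0.584  -0.1292] 104 142.15887
Li [ 0.7914 -0.6113  0.5746 -0.139 ] 124 142.31927
Ri [ 0.6107  0.7918  0.581  -0.1752] 119 52.357582
Ro [ 0.6053  0.796   0.5919 -0.1844] 105 52.753002
L thick 0.013527006
R thick 0.014281757
axis dirs -37.76092 52.55529
centreline apex [ 0.6057203  -0.15460134] yaw deg 7.397185
seat [ 0.55242742 -0.16152021]
block rel station -0.09781992934623776 -0.0019569350050920864
```

```bash
python3 - <<'E'
from h import *
t=camera("top"); s=camera("side")
crop(t,405,180,475,310,6,"pics/tvise.png"); crop(s,370,110,490,220,6,"pics/svise.png")
crop(t,120,190,250,310,5,"pics/tlev.png"); crop(s,270,190,370,350,5,"pics/slev.png")
# block/ side check
print("side block top px pred",proj(s,[.4557,-.176,.022]), "seat px", proj(s,[.5524,-.1615,0]))
scr_t=[(247.5,198),(297,195.5),(249,236),(299,233.5)]
for p in scr_t: print(p,onz(t,p,.042))
scr_s=[(230+265/3,180+117/3),(230+355/3,180+172/3),(230+168/3,180+216/3)]
for p in scr_s: print(p,onz(s,p,.042))
print("key top",onz(t,(271.7,214.3),.06))
E
```

```text
side block top px pred [[425.19029529 207.67419724]] seat px [[379.31587681 195.63818213]]
(247.5, 198) [0.59312557 0.07550799 0.042     ]
(297, 195.5) [ 0.59505652 -0.01543396  0.042     ]
(249, 236) [0.52298325 0.07273329 0.042     ]
(299, 233.5) [ 0.52508568 -0.01782364  0.042     ]
(318.3333333333333, 219.0) [ 0.59163742 -0.01419825  0.042     ]
(348.3333333333333, 237.33333333333334) [ 0.52289842 -0.01601645  0.042     ]
(286.0, 252.0) [0.5901136 0.0772784 0.042    ]
key top [0.55846673 0.02911328 0.06      ]
```

View pics/tvise.png

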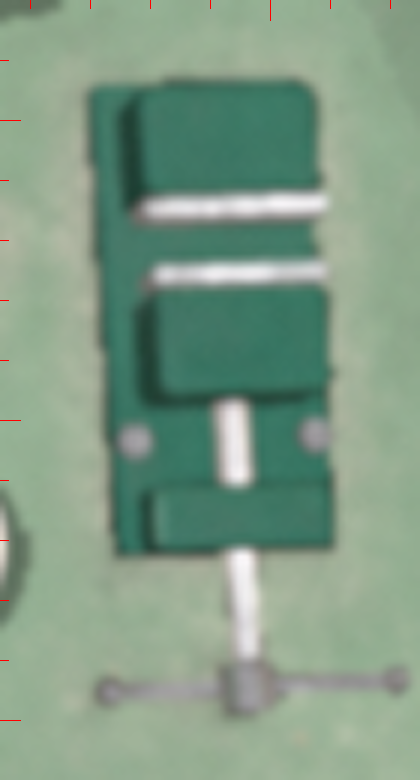

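View pics/svise.png

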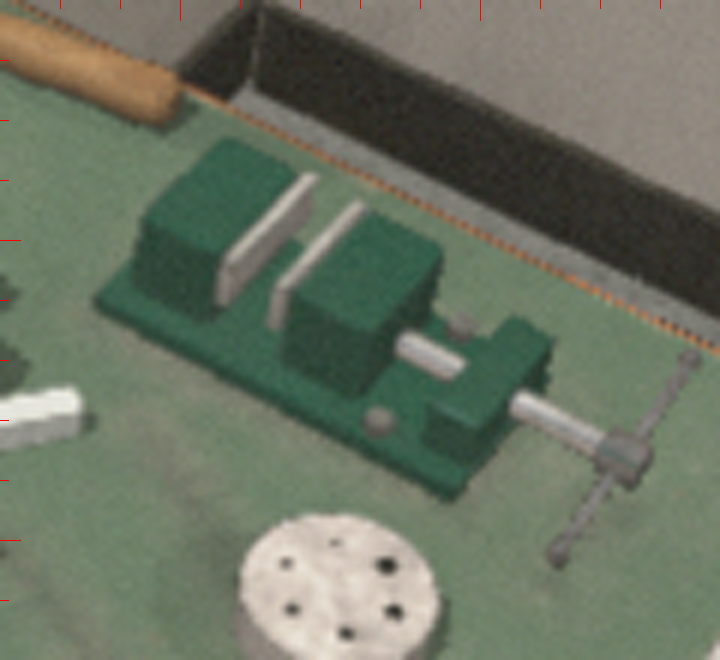

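View pics/tlev.png

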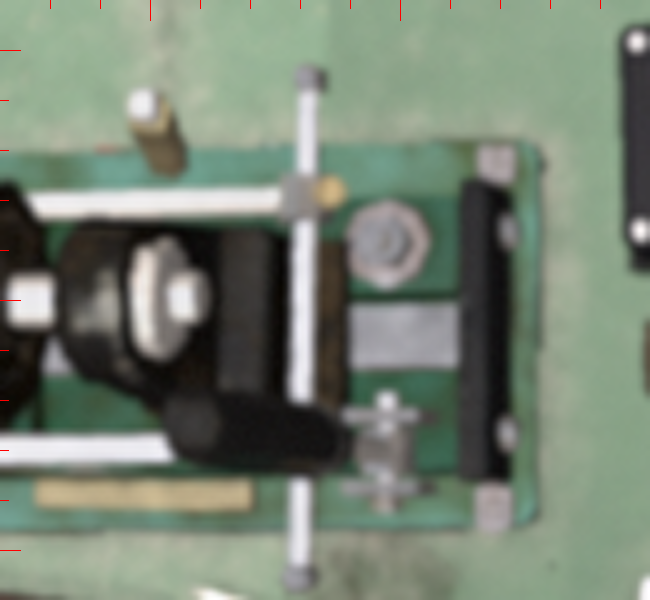

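View pics/slev.png

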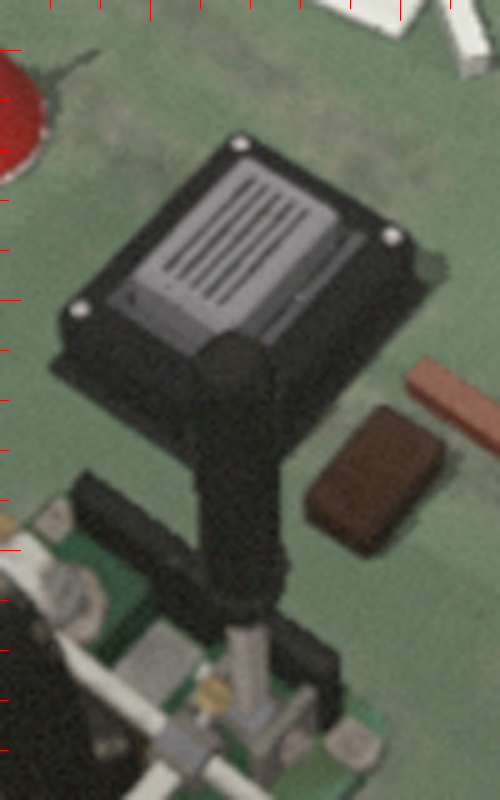

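```bash
python3 - <<'E'
from h import *
t=camera("top"); s=camera("side")
for a,b in (((443.3,150.8),(459.7,244.7)),((430.8,165),(432.5,244.7)),((395,162),(428,212))): print("vise",tri(s,a,t,b))
print("lever top",tri(s,(270+235/5,190+350/5),t,(120+195/5,190+425/5)), onz(t,(159,275),.27))
print("lever base",onz(t,(197,277),.1))
print("oiler", onz(t,(277,145),.04)); 
for p in((225+175/3,110+425/3),(225+195/3,110+535/3)): print("stone",onz(t,p,.012))
print("wax",onz(t,(225+112/3,110+453/3),.022)); print("red",onz(t,(328,289.5),.02))
print("oiler spout tip", tri(s,(256,174),t,(270,126)))
E
```

```text
vise (array([ 0.49518734, -0.30419169,  0.05292865]), np.float64(0.0009680724480501657))
vise (array([ 0.49648599, -0.25596404,  0.04972554]), np.float64(0.0005568223736265373))
vise (array([ 0.57016239, -0.25774114,  0.00662587]), np.float64(0.014671590498187297))
lever top (array([0.4436622 , 0.15893554, 0.26675985]), np.float64(0.0010815538610991992)) [0.44398446 0.15805179 0.27      ]
lever base [0.44840964 0.15173758 0.1       ]
oiler [0.6932631 0.0206671 0.04     ]
stone [0.49589464 0.01365086 0.012     ]
stone [0.42819266 0.00242996 0.012     ]
wax [0.47881264 0.05152794 0.022     ]
red [ 0.42413816 -0.06710199  0.02      ]
oiler spout tip (array([0.70067418, 0.02390799, 0.1247032 ]), np.float64(0.0005264607168815191))
```

Measured so far:

| Item | World x, y (m) | Notes |
|---|---|---|
| Block | (0.456, -0.176) | |
| Seat | (0.552, -0.1615) | station yaw 7.4° |
| Key | (0.558, 0.029) | |
| Vise | – | about 53 mm high |
| Lever | (0.444, 0.159) | |

To push, I'll straddle the back of the disc with the fingers about 30 mm apart.

```bash
cat > p.py <<'E'
import sys,numpy as np
from scipy.spatial.transform import Rotation as Ro
from bench import *
# usage: p.py x y z yawdeg -> shift, turn in tool axes from the present pose
st=read_state(); R=Ro.from_quat(st["eef_rot"]); p=np.array(st["ee_pos"])
print("t",round(st["time"],2),"p",p.round(4),"F",st["ft_force"].round(2),"w",round(st["width"],4),"toolx yaw",np.degrees(np.arctan2(*R.as_matrix()[[1,0],0])).round(2),"tilt z",R.as_matrix()[:,2].round(4))
for a in range(1,len(sys.argv)-3,4):
    x,y,z,w=map(float,sys.argv[a:a+4]); T=Ro.from_euler("z",w,degrees=True)*Ro.from_euler("x",180,degrees=True)
    print("shift",R.inv().apply(np.array([x,y,z])-p).round(4),"turn",(R.inv()*T).as_rotvec().round(4))
E
python3 p.py 0.396 -0.184 0.292 8  0.396 -0.184 0.16 8  0.396 -0.184 0.076 8
```

```text
t 0.6 p [ 0.2166 -0.5863  0.2923] F [-0.24 -0.98  0.25] w 0.0871 toolx yaw 20.27 tilt z [ 1.e-04 -1.e-04 -1.e+00]
shift [ 3.077e-01 -3.152e-01  3.000e-04] turn [ 1.000e-04 -0.000e+00  2.142e-01]
shift [ 0.3077 -0.3152  0.1323] turn [ 1.000e-04 -0.000e+00  2.142e-01]
shift [ 0.3077 -0.3152  0.2163] turn [ 1.000e-04 -0.000e+00  2.142e-01]
```

Call:
arm_command([
  [34,[0.028,-0.029,0],[0,0,0.02]],
  [34,[0.056,-0.057,0],[0,0,0.04]],
  [34,[0.084,-0.086,0],[0,0,0.06]],
  [34,[0.112,-0.115,0],[0,0,0.08]],
  [34,[0.14,-0.143,0],[0,0,0.1]],
  [34,[0.168,-0.172,0],[0,0,0.12]],
  [34,[0.196,-0.2,0],[0,0,0.14]],
  [34,[0.224,-0.229,0],[0,0,0.16]],
  [34,[0.252,-0.258,0],[0,0,0.18]],
  [34,[0.28,-0.287,0],[0,0,0.2]],
])

```text
time: 1.43
ee_pos: [0.3801, -0.2182, 0.2926]
eef_rot: [0.997, 0.076, 0.0, 0.0]
ft_force: [0.4, -0.3, 0.5]
width: 0.0322
```

```bash
python3 p.py 0.396 -0.184 0.20 8  0.396 -0.184 0.1 8
```

```text
t 1.43 p [ 0.3801 -0.2182  0.2926] F [ 0.41 -0.35  0.51] w 0.0322 toolx yaw 8.75 tilt z [ 5.e-04 -9.e-04 -1.e+00]
shift [ 0.0209 -0.0314  0.0925] turn [ 0.001  -0.0004  0.013 ]
shift [ 0.0208 -0.0315  0.1925] turn [ 0.001  -0.0004  0.013 ]
```

Call:
arm_command([
  [34,[0.011,-0.016,0.02],[0,0,0.013]],
  [34,[0.021,-0.031,0.045],[0,0,0.013]],
  [34,[0.021,-0.031,0.075],[0,0,0.013]],
  [34,[0.021,-0.031,0.105],[0,0,0.013]],
  [34,[0.021,-0.031,0.13],[0,0,0.013]],
  [34,[0.021,-0.031,0.15],[0,0,0.013]],
  [34,[0.021,-0.031,0.165],[0,0,0.013]],
  [34,[0.021,-0.031,0.175],[0,0,0.013]],
  [34,[0.021,-0.031,0.18],[0,0,0.013]],
  [34,[0.021,-0.031,0.18],[0,0,0.013]],
])

```text
time: 2.27
ee_pos: [0.3956, -0.1861, 0.1118]
eef_rot: [0.998, 0.07, -0.0, -0.0]
ft_force: [-0.0, -0.3, 0.4]
width: 0.0296
```

```bash
python3 p.py 0.396 -0.184 0.076 8 ; python3 - <<'E'
from h import *
t=camera("top"); s=camera("side")
crop(t,290,130,490,320,3,"pics/t2.png"); crop(s,300,100,520,290,3,"pics/s2.png")
E
```

```text
t 2.27 p [ 0.3956 -0.1861  0.1118] F [-0.01 -0.29  0.36] w 0.0296 toolx yaw 8.07 tilt z [-8.e-04  5.e-04 -1.e+00]
shift [ 0.0007 -0.002   0.0358] turn [-0.0006  0.0007  0.0012]
```

View pics/t2.png

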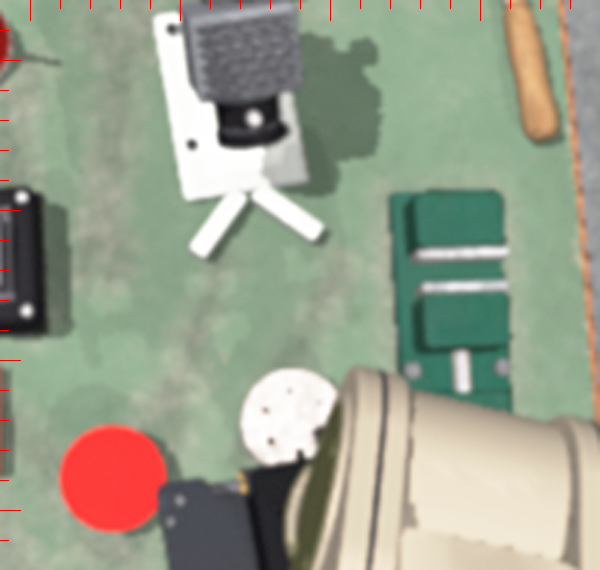

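View pics/s2.png

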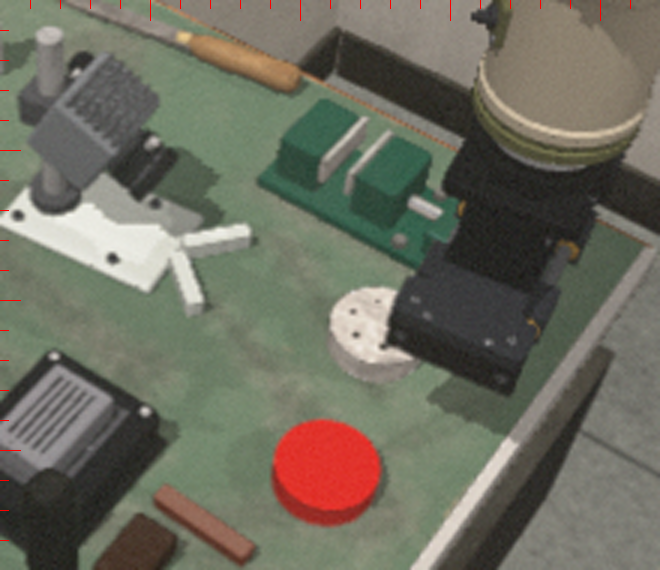

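The gripper is behind the block, which hasn't moved. The block is at about (387,270) in the top view, and the red disc is clear on the left. I'll lower, then push.

Call:
arm_command([
  [34,[0,-0.001,0.008],[0,0,0]],
  [34,[0,-0.001,0.016],[0,0,0]],
  [34,[0,-0.001,0.024],[0,0,0]],
  [34,[0,-0.001,0.03],[0,0,0]],
  [34,[0,-0.001,0.034],[0,0,0]],
  [34,[0,-0.001,0.036],[0,0,0]],
  [34,[0.004,-0.001,0.036],[0,0,0]],
  [34,[0.008,-0.001,0.036],[0,0,0]],
  [34,[0.012,-0.001,0.036],[0,0,0]],
  [34,[0.014,-0.001,0.036],[0,0,0]],
])

```text
time: 3.2
ee_pos: [0.4105, -0.1832, 0.0766]
eef_rot: [0.998, 0.071, 0.001, 0.0]
ft_force: [-0.6, 0.6, -0.2]
width: 0.0298
```

```bash
python3 p.py 0.515 -0.1667 0.076 8
```

```text
t 3.2 p [ 0.4105 -0.1832  0.0766] F [-0.62  0.62 -0.24] w 0.0298 toolx yaw 8.09 tilt z [ 1.e-03 -3.e-04 -1.e+00]
shift [ 0.1057 -0.0016  0.0007] turn [ 0.0004 -0.001   0.0015]
```

Next I'll push about 90 mm at a steady pace, stopping just short of contact with the V.

Call:
arm_command([
  [34,[0.006,0,0],[0,0,0]],
  [34,[0.014,-0.001,0],[0,0,0]],
  [34,[0.024,-0.001,0],[0,0,0]],
  [34,[0.034,-0.001,0],[0,0,0]],
  [34,[0.044,-0.001,0],[0,0,0]],
  [34,[0.054,-0.001,0],[0,0,0]],
  [34,[0.064,-0.001,0],[0,0,0]],
  [34,[0.073,-0.001,0],[0,0,0]],
  [34,[0.081,-0.001,0],[0,0,0]],
  [34,[0.086,-0.001,0],[0,0,0]],
])

```text
time: 4.03
ee_pos: [0.4957, -0.1699, 0.0762]
eef_rot: [0.998, 0.071, 0.0, -0.0]
ft_force: [-3.9, -0.8, 1.3]
width: 0.0292
```

```bash
python3 p.py 0.515 -0.1667 0.076 8;  python3 - <<'E'
from h import *
s=camera("side"); t=camera("top"); crop(s,320,140,460,240,5,"pics/s3.png");crop(t,330,150,430,300,4,"pics/t3.png")
E
```

```text
t 4.03 p [ 0.4957 -0.1699  0.0762] F [-3.91 -0.83  1.3 ] w 0.0292 toolx yaw 8.09 tilt z [ 5.e-04  2.e-04 -1.e+00]
shift [ 0.0196 -0.0004  0.0002] turn [-0.0001 -0.0005  0.0016]
```

View pics/s3.png

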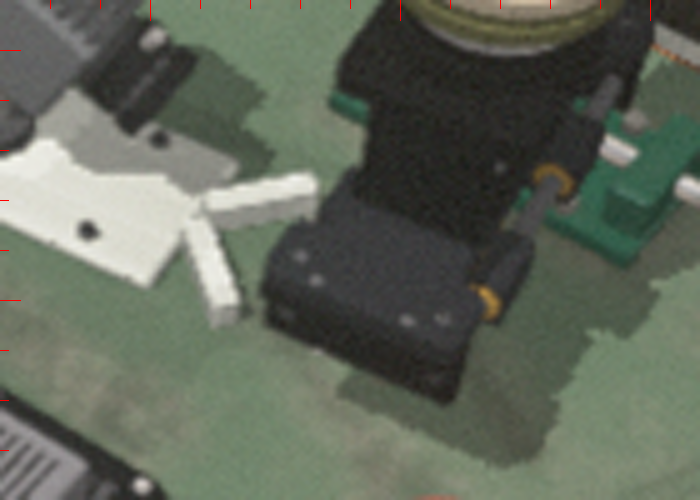

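View pics/t3.png

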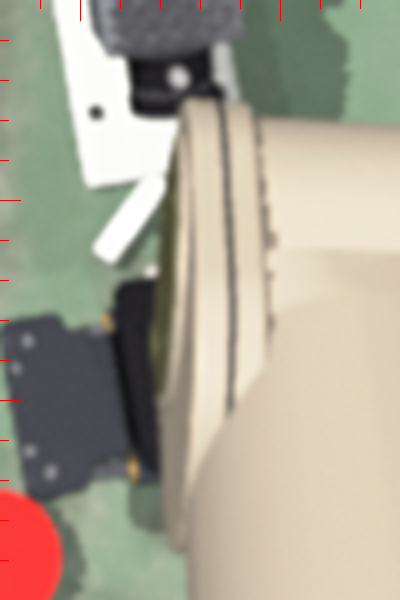

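The gripper now hides the block. A force of 3.9 N matches the block's sliding friction, so I'll approach contact slowly.

Call:
arm_command([
  [34,[0.003,0,0],[0,0,0]],
  [34,[0.006,0,0],[0,0,0]],
  [34,[0.009,0,0],[0,0,0]],
  [34,[0.011,0,0],[0,0,0]],
  [34,[0.012,0,0],[0,0,0]],
  [34,[0.013,0,0],[0,0,0]],
  [34,[0.014,0,0],[0,0,0]],
  [34,[0.015,0,0],[0,0,0]],
  [34,[0.016,0,0],[0,0,0]],
  [34,[0.017,0,0],[0,0,0]],
])

```text
time: 4.97
ee_pos: [0.5114, -0.1678, 0.0763]
eef_rot: [0.998, 0.07, 0.0, 0.0]
ft_force: [-3.5, -1.3, 0.5]
width: 0.0295
```

```bash
python3 p.py 0.515 -0.1667 0.076 8
```

```text
t 4.97 p [ 0.5114 -0.1678  0.0763] F [-3.54 -1.33  0.5 ] w 0.0295 toolx yaw 8.06 tilt z [ 1.e-04 -1.e-04 -1.e+00]
shift [ 0.0037 -0.0006  0.0003] turn [ 0.0001 -0.0001  0.0011]
```

Call:
arm_command([
  [34,[0.001,0,0],[0,0,0]],
  [34,[0.001,0,0],[0,0,0]],
  [34,[0.002,0,0],[0,0,0]],
  [34,[0.002,0,0],[0,0,0]],
  [34,[0.003,0,0],[0,0,0]],
  [34,[0.003,0,0],[0,0,0]],
  [34,[0.004,0,0],[0,0,0]],
  [34,[0.004,0,0],[0,0,0]],
  [34,[0.004,0,0],[0,0,0]],
  [34,[0.004,0,0],[0,0,0]],
])

```text
time: 5.8
ee_pos: [0.5155, -0.1672, 0.0763]
eef_rot: [0.998, 0.07, 0.0, 0.0]
ft_force: [-1.9, -0.4, -0.4]
width: 0.0295
```

```bash
python3 p.py 0.515 -0.1667 0.076 8
```

```text
t 5.8 p [ 0.5155 -0.1672  0.0763] F [-1.9  -0.44 -0.43] w 0.0295 toolx yaw 8.07 tilt z [ 4.e-04 -1.e-04 -1.e+00]
shift [-0.0004 -0.0006  0.0003] turn [ 0.0001 -0.0003  0.0012]
```

No wall yet, so I'll keep creeping forward.

Call:
arm_command([
  [34,[0.0005,0,0],[0,0,0]],
  [34,[0.001,0,0],[0,0,0]],
  [34,[0.001,0,0],[0,0,0]],
  [34,[0.0015,0,0],[0,0,0]],
  [34,[0.0015,0,0],[0,0,0]],
  [34,[0.002,0,0],[0,0,0]],
  [34,[0.002,0,0],[0,0,0]],
  [34,[0.0025,0,0],[0,0,0]],
  [34,[0.0025,0,0],[0,0,0]],
  [34,[0.0025,0,0],[0,0,0]],
])

```text
time: 6.63
ee_pos: [0.5176, -0.167, 0.0762]
eef_rot: [0.998, 0.07, -0.0, 0.0]
ft_force: [-5.2, -0.8, 0.3]
width: 0.0298
```

```bash
python3 p.py 0.515 -0.1667 0.076 8
```

```text
t 6.63 p [ 0.5176 -0.167   0.0762] F [-5.19 -0.75  0.3 ] w 0.0298 toolx yaw 8.06 tilt z [-5.e-04 -1.e-04 -1.e+00]
shift [-0.0025 -0.0007  0.0002] turn [0.0001 0.0005 0.001 ]
```

Call:
arm_command([
  [34,[0.0005,0,0],[0,0,0]],
  [34,[0.001,0,0],[0,0,0]],
  [34,[0.001,0,0],[0,0,0]],
  [34,[0.0015,0,0],[0,0,0]],
  [34,[0.0015,0,0],[0,0,0]],
  [34,[0.002,0,0],[0,0,0]],
  [34,[0.002,0,0],[0,0,0]],
  [34,[0.002,0,0],[0,0,0]],
  [34,[0.002,0,0],[0,0,0]],
  [34,[0.002,0,0],[0,0,0]],
])

```text
time: 7.47
ee_pos: [0.5183, -0.1671, 0.076]
eef_rot: [0.998, 0.07, -0.002, 0.0]
ft_force: [-11.7, -2.0, 6.1]
width: 0.0295
```

```bash
python3 p.py 0.515 -0.1667 0.076 8
```

```text
t 7.47 p [ 0.5183 -0.1671  0.076 ] F [-11.75  -1.98   6.13] w 0.0295 toolx yaw 8.03 tilt z [-3.4e-03 -5.0e-04 -1.0e+00]
shift [-0.0032 -0.0009  0.    ] turn [-0.      0.0034  0.0006]
```

The wall is there: the force is rising to 12 N, in line with the station axis. I'll press slightly more, back off, and look.

Call:
arm_command([
  [34,[0.001,0,0],[0,0,0]],
  [34,[0.0015,0,0],[0,0,0]],
  [34,[0.0015,0,0],[0,0,0]],
  [34,[0.0015,0,0],[0,0,0]],
  [34,[0.0015,0,0],[0,0,0]],
  [34,[0.0015,0,0],[0,0,0]],
  [34,[0.0015,0,0],[0,0,0]],
  [34,[0.0015,0,0],[0,0,0]],
  [34,[0.0015,0,0],[0,0,0]],
  [34,[0.0015,0,0],[0,0,0]],
])

```text
time: 8.3
ee_pos: [0.5187, -0.1672, 0.0759]
eef_rot: [0.998, 0.07, -0.003, 0.0]
ft_force: [-17.3, -1.8, 10.2]
width: 0.0299
```

```bash
python3 p.py 0.46 -0.175 0.076 8 0.46 -0.175 0.2 8 
```

```text
t 8.3 p [ 0.5187 -0.1672  0.0759] F [-17.31  -1.82  10.25] w 0.0299 toolx yaw 8.01 tilt z [-5.9e-03 -6.0e-04 -1.0e+00]
shift [-0.0592 -0.0004  0.0002] turn [-0.0002  0.0059  0.0001]
shift [-0.06   -0.0004 -0.1238] turn [-0.0002  0.0059  0.0001]
```

Call:
arm_command([
  [34,[-0.003,0,0],[0,0,0]],
  [34,[-0.008,0,0],[0,0,0]],
  [34,[-0.02,0,0],[0,0,0]],
  [34,[-0.035,0,0],[0,0,0]],
  [34,[-0.045,0,-0.01],[0,0,0]],
  [34,[-0.045,0,-0.04],[0,0,0]],
  [34,[-0.045,0,-0.08],[0,0,0]],
  [34,[-0.045,0,-0.12],[0,0,0]],
  [0,[-0.045,0,-0.16],[0,0,0]],
  [0,[-0.045,0,-0.19],[0,0,0]],
])

```text
time: 9.13
ee_pos: [0.4778, -0.1724, 0.2703]
eef_rot: [0.997, 0.071, 0.003, 0.001]
ft_force: [1.0, -0.7, 1.0]
width: 0.0225
```

```bash
python3 p.py 0.558 0.029 0.27 1.5 
```

```text
t 9.13 p [ 0.4778 -0.1724  0.2703] F [ 1.04 -0.72  1.04] w 0.0225 toolx yaw 8.12 tilt z [ 0.0052 -0.0016 -1.    ]
shift [ 0.1078 -0.188   0.0004] turn [ 0.0021 -0.0051  0.1155]
```

Call:
arm_command([
  [0,[0.008,-0.014,0],[0,0,0.01]],
  [0,[0.02,-0.034,0],[0,0,0.025]],
  [0,[0.034,-0.06,0],[0,0,0.04]],
  [0,[0.049,-0.086,0],[0,0,0.055]],
  [0,[0.064,-0.112,0],[0,0,0.07]],
  [0,[0.079,-0.138,0],[0,0,0.085]],
  [0,[0.092,-0.16,0],[0,0,0.1]],
  [0,[0.102,-0.178,0],[0,0,0.115]],
  [0,[0.107,-0.187,0],[0,0,0.115]],
  [0,[0.108,-0.188,0],[0,0,0.115]],
])

```text
time: 9.97
ee_pos: [0.5578, 0.0312, 0.2665]
eef_rot: [1.0, 0.015, 0.001, -0.001]
ft_force: [-0.4, 0.4, 0.2]
width: 0.0005
```

```bash
python3 p.py 0.558 0.029 0.14 1.5;  python3 - <<'E'
from h import *
s=camera("side"); t=camera("top"); crop(s,310,120,460,240,5,"pics/s4.png");crop(t,320,130,430,260,5,"pics/t4.png")
cv2.imwrite("pics/s4f.png",s["pixels"][...,::-1]);cv2.imwrite("pics/t4f.png",t["pixels"][...,::-1])
E
```

```text
t 9.97 p [0.5578 0.0312 0.2665] F [-0.41  0.41  0.25] w 0.0005 toolx yaw 1.72 tilt z [ 0.0014  0.0014 -1.    ]
shift [-0.      0.0023  0.1265] turn [-0.0013 -0.0014  0.0038]
```

View pics/s4f.png

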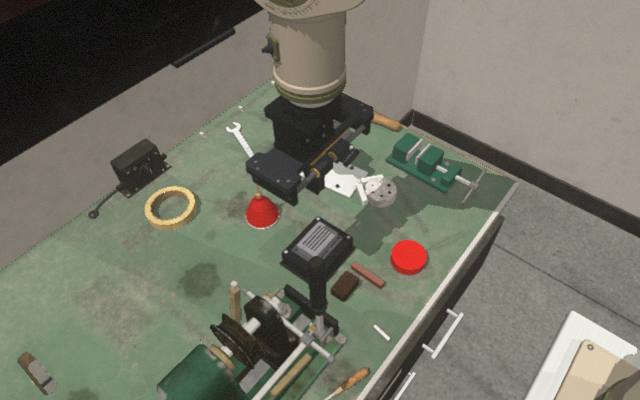

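View pics/t4f.png

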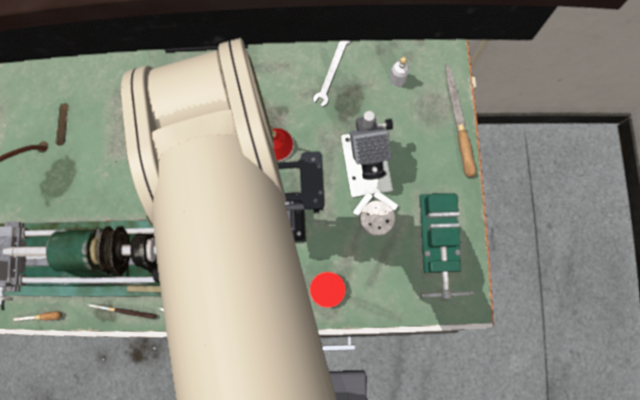

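View pics/t4.png

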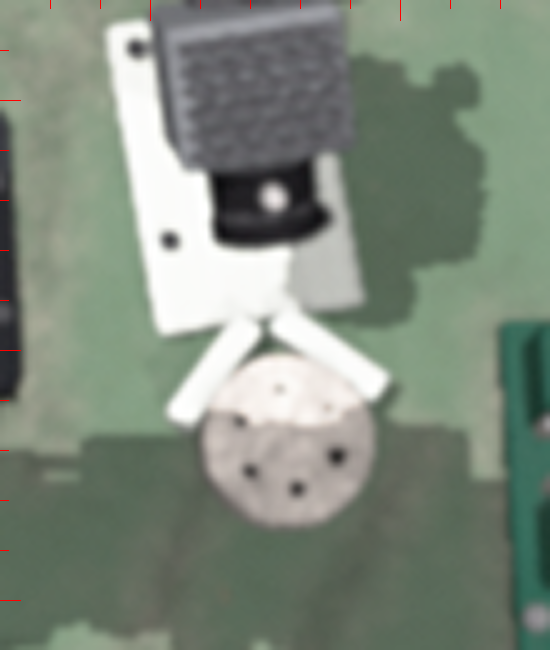

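View pics/s4.png

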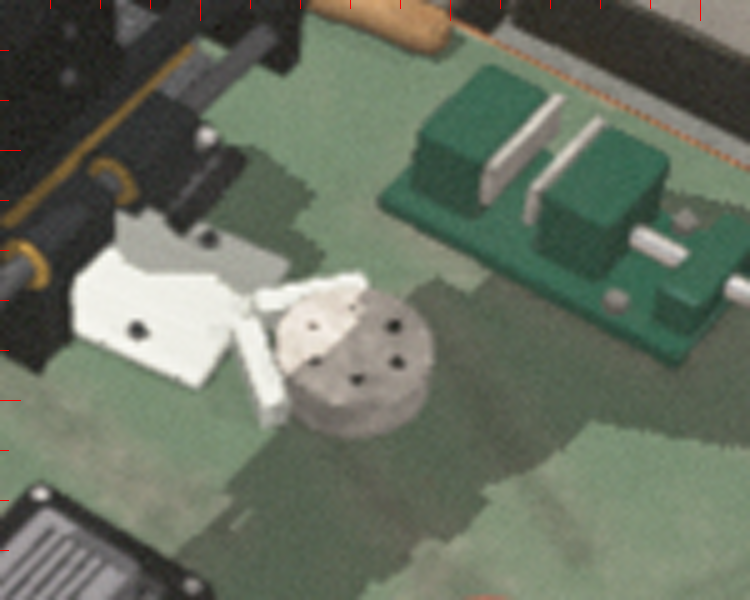

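```bash
python3 - <<'E'
from h import *
t=camera("top"); s=camera("side")
# circle from boundary: lower edge points + sides in crop coords t4 (5x, origin 320,130)
pts=np.array([(202,445),(212,480),(235,508),(262,522),(289,526),(320,520),(348,502),(367,475),(375,440),(371,415),(240,368),(289,351),(335,365)],float)/5+[320,130]-0.4
w=np.array([onz(t,p,.022)[:2] for p in pts])
A=np.c_[2*w,np.ones(len(w))]; x=np.linalg.lstsq(A,(w**2).sum(1),rcond=None)[0]; print("c",x[:2],"r",np.sqrt(x[2]+x[:2]@x[:2]))
yaw=np.radians(7.4);ux=np.array([np.cos(yaw),np.sin(yaw)]);r=x[:2]-[.5524,-.1615];print("rel seat",r@ux,r@[-ux[1],ux[0]])
pts=np.array([(275,345),(300,302),(352,285),(405,300),(434,345),(420,385),(375,407),(325,400),(290,380)],float)/5+[310,120]-0.4
w=np.array([onz(s,p,.022)[:2] for p in pts])
A=np.c_[2*w,np.ones(len(w))]; x=np.linalg.lstsq(A,(w**2).sum(1),rcond=None)[0]; print("side c",x[:2],"r",np.sqrt(x[2]+x[:2]@x[:2]))
print("side seat est with V: inner tips pred", proj(s,[.552,-.1615,.022]))
E
```

```text
c [ 0.55371489 -0.16199207] r 0.03244535843579106
rel seat 0.0012405591230777527 -0.0006573185546909905
side c [ 0.55168059 -0.16227025] r 0.03220177530261259
side seat est with V: inner tips pred [[380.31153801 188.77517105]]
```

The block sits in the V, about 1 mm from the predicted seat in both views, and the push reaction was axial, so it wasn't jammed on one arm. Next is the key: I'll descend to just above it.

Call:
arm_command([
  [0,[0,0.001,0.01],[0,0,0.003]],
  [0,[0,0.001,0.03],[0,0,0.003]],
  [0,[0,0.001,0.055],[0,0,0.003]],
  [0,[0,0.001,0.08],[0,0,0.003]],
  [0,[0,0.001,0.1],[0,0,0.003]],
  [0,[0,0.001,0.115],[0,0,0.003]],
  [0,[0,0.001,0.123],[0,0,0.003]],
  [0,[0,0.001,0.128],[0,0,0.003]],
  [0,[0,0.001,0.13],[0,0,0.003]],
  [0,[0,0.001,0.13],[0,0,0.003]],
])

```text
time: 11.0
ee_pos: [0.5574, 0.0273, 0.1365]
eef_rot: [1.0, 0.011, 0.0, 0.0]
ft_force: [0.6, 0.7, 1.1]
width: 0.0002
```

```bash
python3 p.py 0.558 0.029 0.130 1.5;  python3 - <<'E'
from h import *
s=camera("side"); crop(s,230,140,390,290,4,"pics/s5.png")
E
python3 p.py
```

```text
t 11.0 p [0.5574 0.0273 0.1365] F [0.55 0.65 1.14] w 0.0002 toolx yaw 1.28 tilt z [ 4.e-04 -1.e-04 -1.e+00]
shift [ 0.0006 -0.0017  0.0065] turn [ 0.0001 -0.0004 -0.0038]
t 11.05 p [0.5576 0.0274 0.1369] F [ 0.06 -0.17  0.22] w 0.0005 toolx yaw 1.29 tilt z [ 1.e-03 -1.e-04 -1.e+00]
```

View pics/s5.png

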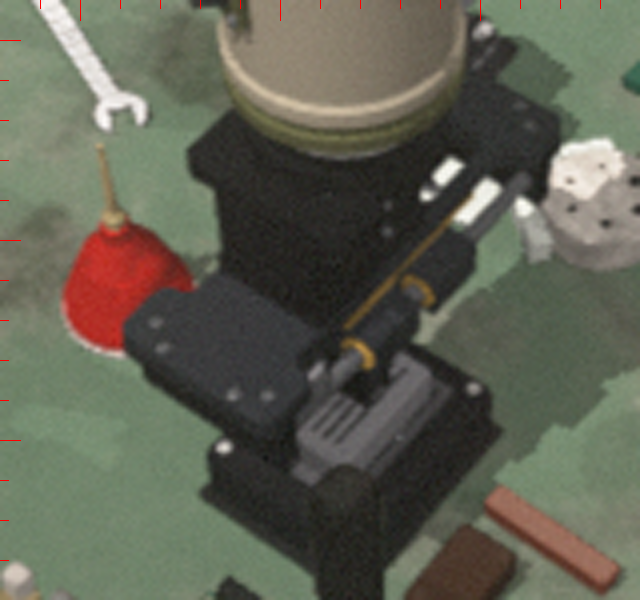

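The fingers are over the middle of the key, and the oil can is clear behind. I'll creep down to find contact.

Call:
arm_command([
  [0,[0,-0.001,0.002],[0,0,0]],
  [0,[0,-0.001,0.004],[0,0,0]],
  [0,[0,-0.001,0.006],[0,0,0]],
  [0,[0,-0.001,0.007],[0,0,0]],
  [0,[0,-0.001,0.008],[0,0,0]],
  [0,[0,-0.001,0.009],[0,0,0]],
  [0,[0,-0.001,0.01],[0,0,0]],
  [0,[0,-0.001,0.011],[0,0,0]],
  [0,[0,-0.001,0.011],[0,0,0]],
  [0,[0,-0.001,0.011],[0,0,0]],
])

```text
time: 11.88
ee_pos: [0.5574, 0.0286, 0.1253]
eef_rot: [1.0, 0.011, 0.0, -0.0]
ft_force: [0.3, 0.3, 2.9]
width: 0.0002
```

```bash
python3 p.py
```

```text
t 11.88 p [0.5574 0.0286 0.1253] F [0.33 0.27 2.89] w 0.0002 toolx yaw 1.31 tilt z [ 3.e-04  0.e+00 -1.e+00]
```

The force and depth agree with the spring: 4.7 mm should give 2.8 N and I read 2.9 N. Next is 3.3 mm more, then small steps toward about 7 N.

Call:
arm_command([
  [0,[0,0,0.0005],[0,0,0]],
  [0,[0,0,0.001],[0,0,0]],
  [0,[0,0,0.0015],[0,0,0]],
  [0,[0,0,0.002],[0,0,0]],
  [0,[0,0,0.0025],[0,0,0]],
  [0,[0,0,0.003],[0,0,0]],
  [0,[0,0,0.0033],[0,0,0]],
  [0,[0,0,0.0035],[0,0,0]],
  [0,[0,0,0.0035],[0,0,0]],
  [0,[0,0,0.0035],[0,0,0]],
])

```text
time: 12.72
ee_pos: [0.5574, 0.0286, 0.1221]
eef_rot: [1.0, 0.011, 0.0, 0.0]
ft_force: [-0.5, 0.2, 8.9]
width: 0.0008
```

```bash
python3 p.py
```

```text
t 12.72 p [0.5574 0.0286 0.1221] F [-0.54  0.25  8.91] w 0.0008 toolx yaw 1.3 tilt z [ 4.e-04 -2.e-04 -1.e+00]
```

At 8.9 N it is on the first stop, below the 12 N breakthrough. I'll hold for about 1.7 s.

Call:
arm_command([
  [0,[0,0,0],[0,0,0]],
  [0,[0,0,0],[0,0,0]],
  [0,[0,0,0],[0,0,0]],
  [0,[0,0,0],[0,0,0]],
  [0,[0,0,0],[0,0,0]],
  [0,[0,0,0],[0,0,0]],
  [0,[0,0,0],[0,0,0]],
  [0,[0,0,0],[0,0,0]],
  [0,[0,0,0],[0,0,0]],
  [0,[0,0,0],[0,0,0]],
])

```text
time: 13.55
ee_pos: [0.5574, 0.0286, 0.1221]
eef_rot: [1.0, 0.011, 0.0, 0.0]
ft_force: [-1.0, 0.3, 7.5]
width: 0.0007
```

Call:
arm_command([
  [0,[0,0,0],[0,0,0]],
  [0,[0,0,0],[0,0,0]],
  [0,[0,0,0],[0,0,0]],
  [0,[0,0,0],[0,0,0]],
  [0,[0,0,0],[0,0,0]],
  [0,[0,0,0],[0,0,0]],
  [0,[0,0,0],[0,0,0]],
  [0,[0,0,0],[0,0,0]],
  [0,[0,0,0],[0,0,0]],
  [0,[0,0,0],[0,0,0]],
])

```text
time: 14.38
ee_pos: [0.5574, 0.0286, 0.1221]
eef_rot: [1.0, 0.011, 0.0, 0.0]
ft_force: [-0.6, -0.6, 7.4]
width: 0.0004
```

The hold was steady at 7.5 N with z at 0.1221. Next I'll press fully home, about 6 mm plus compliance.

Call:
arm_command([
  [0,[0,0,0.001],[0,0,0]],
  [0,[0,0,0.002],[0,0,0]],
  [0,[0,0,0.003],[0,0,0]],
  [0,[0,0,0.004],[0,0,0]],
  [0,[0,0,0.005],[0,0,0]],
  [0,[0,0,0.006],[0,0,0]],
  [0,[0,0,0.007],[0,0,0]],
  [0,[0,0,0.008],[0,0,0]],
  [0,[0,0,0.0085],[0,0,0]],
  [0,[0,0,0.0085],[0,0,0]],
])

```text
time: 15.22
ee_pos: [0.5577, 0.0287, 0.1155]
eef_rot: [1.0, 0.011, 0.0, 0.001]
ft_force: [-9.3, -1.0, 28.3]
width: 0.0006
```

```bash
python3 p.py
```

```text
t 15.22 p [0.5577 0.0287 0.1155] F [-9.32 -0.95 28.33] w 0.0006 toolx yaw 1.3 tilt z [ 0.001  -0.0011 -1.    ]
```

It reached the hard stop at 28 N after travelling 6.6 mm. I'll let go and lift clear.

Call:
arm_command([
  [0,[0,0,0],[0,0,0]],
  [0,[0,0,-0.004],[0,0,0]],
  [0,[0,0,-0.01],[0,0,0]],
  [0,[0,0,-0.02],[0,0,0]],
  [0,[0,0,-0.035],[0,0,0]],
  [0,[0,0,-0.06],[0,0,0]],
  [0,[0,0,-0.09],[0,0,0]],
  [0,[0,0,-0.12],[0,0,0]],
  [0,[0,0,-0.15],[0,0,0]],
  [0,[0,0,-0.17],[0,0,0]],
])

```text
time: 16.05
ee_pos: [0.5573, 0.0287, 0.2864]
eef_rot: [1.0, 0.011, 0.001, 0.0]
ft_force: [1.2, 0.0, 0.4]
width: 0.0005
```

```bash
python3 p.py 0.42 -0.25 0.30 1.3
```

```text
t 16.05 p [0.5573 0.0287 0.2864] F [1.24 0.04 0.39] w 0.0005 toolx yaw 1.32 tilt z [ 1.8e-03 -1.0e-04 -1.0e+00]
shift [-0.1436  0.2755 -0.0139] turn [ 0.0001 -0.0018  0.0003]
```

Call:
arm_command([
  [0,[-0.01,0.02,-0.01],[0,0,0]],
  [0,[-0.025,0.048,-0.015],[0,0,0]],
  [0,[-0.04,0.078,-0.015],[0,0,0]],
  [0,[-0.056,0.108,-0.015],[0,0,0]],
  [0,[-0.072,0.138,-0.015],[0,0,0]],
  [0,[-0.088,0.168,-0.015],[0,0,0]],
  [0,[-0.104,0.198,-0.015],[0,0,0]],
  [0,[-0.12,0.228,-0.015],[0,0,0]],
  [0,[-0.134,0.256,-0.015],[0,0,0]],
  [0,[-0.143,0.275,-0.015],[0,0,0]],
])

```text
time: 16.88
ee_pos: [0.4183, -0.2523, 0.2984]
eef_rot: [1.0, 0.01, -0.001, 0.0]
ft_force: [0.1, -0.4, 0.2]
width: 0.0003
```

```bash
python3 - <<'E'
from h import *
s=camera("side"); t=camera("top"); crop(s,230,140,440,300,3,"pics/s6.png"); crop(t,220,110,430,310,3,"pics/t6.png")
E
python3 p.py
```

```text
t 16.98 p [ 0.4182 -0.2531  0.2982] F [-0.8  -0.07 -0.02] w 0.0005 toolx yaw 0.95 tilt z [-1.3e-03 -4.0e-04 -1.0e+00]
```

View pics/s6.png

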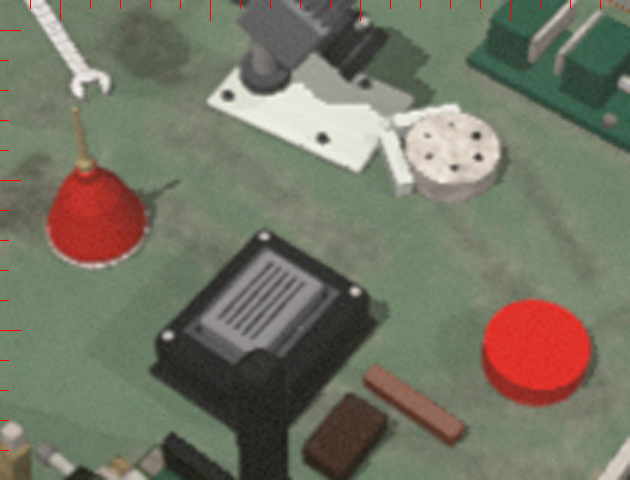

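View pics/t6.png

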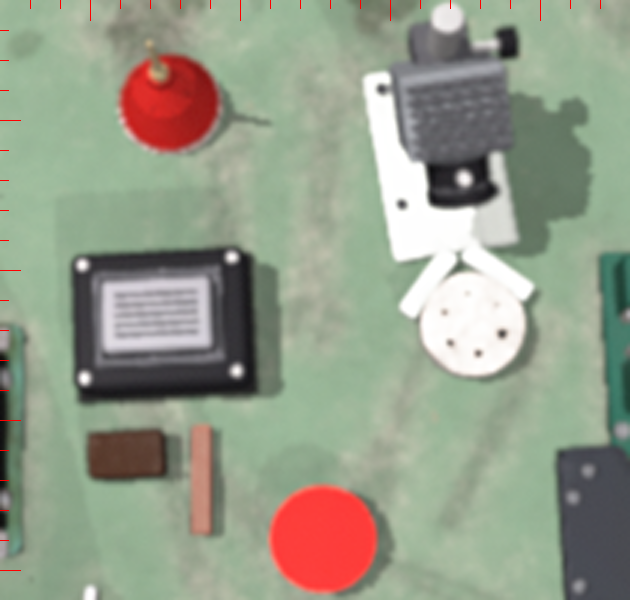

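Both views show the block nested between the V's arms, the key lower than before, and the pitch, stick and can where they were. I'll do one numeric check.

```bash
python3 - <<'E'
from h import *
t=camera("top")
# blur-tolerant: use lower rim (against green) only; same threshold bias measured before as radius ~34.5 mm
box=(350,185,400,245); im=cv2.resize(t["pixels"][185:245,350:400].astype(np.float32),None,fx=8,fy=8)
m=((im[...,0]-im[...,1]>-12)&(im.min(2)>120)).astype(np.uint8)
cs,_=cv2.findContours(m,cv2.RETR_EXTERNAL,cv2.CHAIN_APPROX_NONE); c=max(cs,key=cv2.contourArea)[:,0]
p=(c+.5)/8-.5+[350,185]; p=p[(p[:,1]>217.5)]
w=np.array([onz(t,q,.022)[:2] for q in p]); A=np.c_[2*w,np.ones(len(w))]; x=np.linalg.lstsq(A,(w**2).sum(1),rcond=None)[0]
print(x[:2],np.sqrt(x[2]+x[:2]@x[:2])); y=np.radians(7.4);u=np.array([np.cos(y),np.sin(y)]);r=x[:2]-[.5524,-.1615];print("rel seat",r@u,r@[-u[1],u[0]])
for n,b in (("oiler",(255,120,300,165)),):
    pass
def cen(f,b):
    a=t["pixels"][b[1]:b[3],b[0]:b[2]].astype(int); k=np.argwhere(f(a)); return k.mean(0)[::-1]+b[:2],len(k)
st=lambda a:(a[...,0]-a[...,1]>25)
a0=cv2.imread("pics/top0.png")[...,::-1]
for n,b in(("stone",(280,245,300,297)),("wax",(243,245,280,275)),("oiler",(255,120,300,165)),("red",(305,265,352,312))):
    q=a0[b[1]:b[3],b[0]:b[2]].astype(int); k=np.argwhere(st(q)); print(n,cen(st,b),k.mean(0)[::-1]+b[:2],len(k))
E
```

```text
[ 0.55376149 -0.16080101] 0.03488902612084462
rel seat 0.0014401718475975593 0.0005178104022231218
stone (array([286.96385542, 269.56626506]), 249) [286.96385542 269.56626506] 249
wax (array([260.89007092, 261.05673759]), 282) [261.27058824 261.25098039] 255
oiler (array([276.02134831, 144.12134831]), 890) [276.         144.11499436] 887
red (array([327.22191529, 289.22191529]), 1086) [327.22191529 289.22191529] 1086
```

The block is within about 1.5 mm of the measured seat, which is inside the calibration error, and the bystanders haven't moved. Handing in the job.

```bash
python3 -c "
from bench import *
print(close_job()); print(read_state()['time'])"
```

```text
the job is handed in; nothing more can be done
None
the job is handed in; nothing more can be done
```

The block is in the V stop, the key was half-pressed and then pressed fully home, and I handed the job in at about 17 s; no verdict was reported.

- **Block:** I slid it flat into the stop with the two fingers against its back. The push hit a firm wall, reaching 17 N along the stop's axis, as it should with both arms sharing the load. The last pictures put its centre about 1.5 mm from the seat I measured, within the 2 mm calibration. The arm's own position at contact suggested about 2 mm further in than the pictures did.
- **Half-press:** I held the key at its first stop for about 1.7 s. The force was 7.4 to 8.9 N, below the 12 N that would push it further, and the fingertips stayed steady at the right height.
- **Full press:** The key went about 6.5 mm more to the hard stop at 28 N, and I let go. The last side view shows it lower than at the start. I did not measure its final height.
- **Bystanders:** The abrasive stick, oil can and red look-alike show the same pixel positions as at the start. The pitch differs by 0.4 pixel, within mask noise. The arm ended clear of everything.

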